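# Fit the grating disc onto the food processor's drive

### The job

Pick up the blue grating disc by its orange grip and put it on the food processor's drive: centre spindle up into the grip, then turn the disc until its three holes find the three studs, and let it slide down fully home, flat on the drive plate. Feel for the studs gently: never press or knock the disc against the machine with more than about 30 N. Let go of it there, and do not disturb the spice jar, the jigger or the red-lidded jar.

Things in the scene. Friction and masses are not known exactly. Their poses are not given: they have to be found in the camera images.
- disc: Loose round blue grating disc with steel teeth, 120 mm diameter, 8 mm thick, 150 g, lying flat, grip up. Origin: centre of its underside, z up. Three through holes, 13 mm diameter, 32 mm from the axis, at 0, +120 and -120 degrees from its x axis. A blind 17 mm bore in the middle goes 42 mm up into the grip from below. Turning by 120 degrees gives the same fit.
- grip (a point): Middle of the orange square grip on the disc, 29 mm above its underside. The grip is 32 x 32 mm, sides parallel to the disc's x and y axes, and reaches from 8 to 50 mm above the underside; hold it here, from above.
- machine: Fixed white food-processor base, 180 (x) x 160 (y) mm, black knob on its -x face, upright. Origin: centre of its underside. The drive is on top, on the vertical axis, held by a brake (slips at 0.7 Nm) and floating on a spring: pushed down it starts to give at 3 N, then 1.5 N per mm, to a hard stop at 8 mm. How far its three studs are turned differs each time and is NOT given by this pose: see or feel it.
- seat (a point): Centre of the black drive plate's face (88 mm wide, 92 mm above the worktop until pushed down): where the centre of the disc's underside must come. The steel spindle here is 14 mm thick and 30 mm high, its last 8 mm tapered to 5 mm. A disc on the spindle but not lined up rests on the stud tips, 12 mm above this point; lined up within about 2.5 degrees, it slides down.
- spindle_tip (a point): Top of the centre spindle, 30 mm above the seat. Round it stand three steel studs, 10 mm diameter with slightly tapered tips, 12 mm high, 32 mm from the axis, 120 degrees apart.
- spice_jar: Bystander: spice jar with a red cap, 45 mm diameter, 106 mm tall, loose; origin at the centre of its underside.
- jigger: Bystander: bright metal bar measure shaped like an hourglass, 45 mm diameter, 96 mm tall, loose; origin at the centre of its underside.
- jar: Bystander: glass jar with a red lid and green label, 65 mm diameter, 100 mm tall, loose; origin at the centre of its underside.

How it is judged:
By the outcome, as a careful person would: the job done as asked, in the order asked, and still so for the second after the job is handed in, with the robot touching nothing.
It also fails if it takes over 72 s, if anything falls off the work surface, if the arm or the gripper's body presses on something with over 40 N, if the wrist force passes 120 N, or if a joint passes its speed limit or range.

### The arm

A 6-joint arm with a two-finger parallel gripper is mounted at the origin on a cart in front of the work surface, level with it; the furniture and walls round the work are solid. World frame = base frame: x ahead of the robot, y to its left, z up, the work surface at z = 0. Lengths are in m, angles in rad, forces in N, time in s.
With the tool pointing down it reaches from about 0.35 to 0.85 m from the base axis. Payload 8.1 kg.
Tool frame: the origin (TCP) lies between the finger pads; the fingertips stand 19 mm ahead of it and the grasp point (between the pads) is the TCP; z points along the fingers, y is the line along which they close (so a half turn about z gives the same grasp; the last joint's range is limited). The gripper opens to 93 mm and grips with 3 to 60 N. Pads are 15 mm wide; open, the fingers measure 128 mm over their backs; the gripper's body (75 mm by 188 mm) begins 65 mm behind the grasp point.
Start: joints at [1.232, 0.13, 1.488, -0, 1.523, -0.085], TCP at [0.151, 0.581, 0.238] pointing down, gripper open.
Joint ranges: [-2.96, 2.96], [-0.89, 2.26], [0.02, 2.5], [-1.34, 4.48], [0, 2.73], [-2.66, 2.66]. Speed limits (rad/s): [2.39, 2.39, 2.79, 3.14, 3.14, 3.14].

### API

Orientations are given as a unit quaternion [x, y, z, w].
In Python, from rig import robot, vision, finder gives the robot as it stands.
- The arm moves only by the tool servo_tool, never from a script. Its argument "commands" is one flat list of numbers, 7 for each row, row after row: the turn, a rotation vector about the tool's x, y, z in rad, then the shift along the tool's x, y, z in m, then the opening, from 0 (shut) to 1 (fully open). In form: [rx, ry, rz, x, y, z, grip, rx, ry, rz, x, y, z, grip, ...]. A call has 1 to 10 rows; each row is the pose to reach, as a shift and turn from the pose commanded when the call began, along the tool's axes at that moment; what a row does not reach only later rows make up. A row lasts 1/8 s, in which the tool goes at most 62.5 mm and 10.7 degrees, less where a joint would pass 70% of its speed; a pose out of reach is approached as far as the arm can. A call with a gripper value outside its range is refused whole. The fingers move at their own pace and stop on an object; "force" is the grip in N (left out, the last holds). Time passes only in rows, so rows that repeat a pose let the fingers close. It gives the time, the measured TCP pose, the force, the opening and the grip force at its end, in the units of the state.
- robot.get_state(): the state, without advancing time (a new reading comes with each control period).
- vision.get_image(name): name is "side" or "top"; returns (picture, depth): 400x640x3 uint8, red, green, blue; 400x640 float32, m along the optical axis (not along the pixel's ray), 0 where there is no reading.
- vision.camera_params(name): a dict with "camera_matrix" (3x3 intrinsics, pixels), "k1" (the pictures are not rectified: a ray, as slopes to the right and down, at radius r is drawn at 1 + k1 r^2 times it, then the intrinsics apply), "T" (4x4, takes a point from camera to world coordinates). Camera axes: x right, y down, z forward; pixel columns grow to the right and rows downward; lengths in m; the calibration is good to about 2 mm. A picture is of the moment at which its call begins. camera_params takes no time and is no camera call.
- robot.hand_in(): hands the job in; it is judged then, once.
Trained networks look in the newest picture that a camera, given by its name, has taken for a name from the list of things; names that differ only in an ending like _2 or _b are one class to them, and where a whole thing is asked for, a point or a joint stands for the part that bears it (a point fixed in the world has none). Each returns a list of dicts, best first, with "p" (0 to 1); they miss things now and then, are a little off and sometimes report something else, mostly with a low value. They report only what shows in the picture. A call takes as long as a camera call.
- finder.masks_of(query, camera): "pixels" (400x640 bool, what is visible of it) and "bbox" ([centre column, centre row, width, height] in pixels, round what is visible of it).
- finder.spot_point(query, camera): "point" ([column, row] in pixels: a listed point, or the origin of a listed thing).
The state is a dict: "t": time; "q": joint angles; "dq": joint speeds; "joint_efforts": joint torques, N m; "tcp_pos": TCP position; "eef_rot": TCP orientation; "force": force on the tool from outside, world axes, zero at the start; "torque": the same for the moment, N m; "finger_gap": opening from 0.0 (shut) to 1.0 (fully open); "finger_force": force on a finger pad.
Only numpy, scipy, OpenCV 4.12 (cv2) and the standard library are available. Lean on these libraries where they do the work, as an engineer would, in place of code of your own. Each camera call takes 0.05 s, during which the arm holds its last target. There are 200 camera calls.

## Working session

There is one attempt and no reset: what is moved stays moved. The work goes in short steps, Python scripts to look and compute and a tool call to move; the robot and the scene stay as the last step left them, time stands still between calls to the robot, and variables do not carry over. Pictures are saved under pics/ and viewed, at most 10 in all, crops included, and the job is handed in when it is done.

Besides the shell and the picture viewer there is one more tool, called after "Emit:" in YAML: its name, and indented under it one key for each argument. servo_tool: Moves the arm, as the interface text tells. Its arguments: {"type":"object","properties":{"commands":{"type":"array"},"force":{"type":"number"}},"required":["commands"]}

```bash
mkdir -p pics; ls
cat > h.py <<'E'
import numpy as np, cv2
from rig import robot, vision, finder
def ray(cam,uv):
    P=vision.camera_params(cam);K=np.array(P["camera_matrix"]);T=np.array(P["T"]);k=P["k1"]
    d=np.array([(uv[0]-K[0,2])/K[0,0],(uv[1]-K[1,2])/K[1,1]]);s=d.copy()
    for _ in range(20): s=d/(1+k*(s@s))
    return T, np.array([s[0],s[1],1.])
def at_depth(cam,uv,z):
    T,r=ray(cam,uv); return T[:3,:3]@(r*z)+T[:3,3]
def at_height(cam,uv,h):
    T,r=ray(cam,uv); w=T[:3,:3]@r; return T[:3,3]+w*(h-T[2,3])/w[2]
def cloud(cam,depth):
    P=vision.camera_params(cam);K=np.array(P["camera_matrix"]);T=np.array(P["T"]);k=P["k1"]
    v,u=np.mgrid[0:400,0:640]
    d=np.stack([(u-K[0,2])/K[0,0],(v-K[1,2])/K[1,1]],-1);s=d.copy()
    for _ in range(20): s=d/(1+k*(s**2).sum(-1,keepdims=True))
    p=np.concatenate([s,np.ones((400,640,1))],-1)*depth[...,None]
    return p@T[:3,:3].T+T[:3,3]
E
python3 - <<'E'
from h import *
for c in("top","side"):
    im,d=vision.get_image(c); cv2.imwrite(f"pics/{c}0.png",im[...,::-1]); np.savez(f"{c}0.npz",im=im,d=d)
    C=cloud(c,d); print(c,vision.camera_params(c)["T"][:3,3] if 1 else 0)
    for q in("disc","machine","spice_jar","jigger","jar"):
        m=finder.masks_of(q,c)
        if m:
            px=m[0]["pixels"]&(d>0); P=C[px]; print(q,round(m[0]["p"],2),np.round(m[0]["bbox"]),np.round(np.percentile(P,[2,50,98],axis=0),3).tolist())
    for q in("grip","seat","spindle_tip"):
        m=finder.spot_point(q,c)
        h={"grip":.029,"seat":.092,"spindle_tip":.122}[q]
        if m: print(q,round(m[0]["p"],2),np.round(m[0]["point"],1),np.round(at_height(c,m[0]["point"],h),4))
print(robot.get_state())
E
```

```text
pics
top [ 0.45382969 -0.12737619  1.39648577]
disc 0.91 [274. 244.  39.  40.] [[0.415, -0.054, 0.001], [0.467, -0.0, 0.009], [0.521, 0.055, 0.052]]
machine 0.8 [365. 241.  63.  71.] [[0.38, -0.356, 0.031], [0.472, -0.271, 0.081], [0.565, -0.193, 0.098]]
spice_jar 0.49 [288. 172.  14.  18.] [[0.661, -0.074, 0.005], [0.677, -0.055, 0.105], [0.702, -0.035, 0.112]]
jigger 0.73 [207. 196.  23.  13.] [[0.594, 0.169, -0.002], [0.614, 0.192, 0.058], [0.635, 0.236, 0.099]]
jar 0.65 [431. 193.  29.  23.] [[0.588, -0.517, 0.03], [0.616, -0.481, 0.099], [0.648, -0.457, 0.105]]
grip 0.75 [272.1 246.1] [ 4.579e-01 -4.000e-04  2.900e-02]
seat 0.88 [362.  239.7] [ 0.4754 -0.27    0.092 ]
spindle_tip 0.68 [366.5 237.5] [ 0.4811 -0.2797  0.122 ]
side [0.38517494 0.55048994 0.62894746]
disc 0.96 [352. 297.  57.  50.] [[0.413, -0.049, 0.002], [0.463, 0.015, 0.01], [0.52, 0.06, 0.053]]
machine 0.7 [370. 213.  80.  60.] [[0.381, -0.327, 0.02], [0.467, -0.222, 0.077], [0.562, -0.183, 0.101]]
spice_jar 0.76 [263. 241.  20.  47.] [[0.66, -0.069, 0.007], [0.675, -0.037, 0.073], [0.699, -0.029, 0.109]]
jigger
[... 330 characters left out ...]
.4812 -0.2842  0.122 ]
{'t': 0.9, 'q': array([ 1.23160430e+00,  1.30337404e-01,  1.48818247e+00, -1.76053654e-05,
        1.52302085e+00, -8.54221035e-02]), 'dq': array([ 0.00010328, -0.0018845 ,  0.00126044, -0.00229935, -0.00044164,
        0.00083195]), 'joint_efforts': array([ 1.02089649e-03, -5.59745550e+01, -4.92075706e+01,  7.66853825e-02,
        2.22556503e-02, -4.90323669e-05]), 'tcp_pos': array([0.15063338, 0.58079318, 0.23768228]), 'eef_rot': array([1.26544349e-01, 9.91960950e-01, 2.35285447e-05, 1.40663093e-05]), 'force': array([-1.21370089, -0.2779055 ,  0.2522198 ]), 'torque': array([-0.0257306 ,  0.03675501,  0.02002977]), 'finger_force': 0.0, 'finger_gap': 0.998447234052587}
```

Run:
```python
from h import *
t=np.load("top0.npz");s=np.load("side0.npz")
def crop(im,c,r,w,h): return cv2.resize(im[r-h//2:r+h//2,c-w//2:c+w//2],(400,300),interpolation=cv2.INTER_CUBIC)
a=np.hstack([crop(t["im"],274,244,64,48),crop(t["im"],365,240,64,48)])
b=np.hstack([crop(s["im"],352,292,80,60),crop(s["im"],372,195,80,60)])
cv2.imwrite("pics/c1.png",np.vstack([a,b])[...,::-1])
for c,D in(("top",t),("side",s)):
    im,d=D["im"],D["d"];C=cloud(c,d);hsv=cv2.cvtColor(im,cv2.COLOR_RGB2HSV)
    roi=(abs(C[...,0]-.467)<.08)&(abs(C[...,1])<.08)&(d>0)
    g=roi&(C[...,2]>.044)
    P=C[g];(cc,sz,an)=cv2.minAreaRect((P[:,:2]*1000).astype(np.float32));print(c,"grip",len(P),P.mean(0).round(4),np.round(cc,1),np.round(sz,1),an, P[:,2].max())
    dm=(C[...,2]>.004)&(C[...,2]<.06)&roi
    P=C[dm];print("disc",len(P),np.round(cv2.minEnclosingCircle((P[:,:2]*1000).astype(np.float32)),1) if 0 else cv2.minEnclosingCircle((P[:,:2]*1000).astype(np.float32)))
    roi=(abs(C[...,0]-.47)<.06)&(abs(C[...,1]+.277)<.06)&(d>0)
    P=C[roi&(C[...,2]>.097)];print("studs",(np.round(P*1000)).astype(int).tolist())
```

```text
top grip 111 [0.4679 0.0006 0.0501] [467.7   0.8] [32.1 31.7] 49.30717086791992 0.05692421843090556
disc 1226 ((472.0003662109375, -1.8601781129837036), 106.4692611694336)
studs [[512, -273, 98], [507, -290, 97], [504, -305, 98], [501, -252, 99], [501, -296, 99], [498, -287, 101], [498, -290, 98], [497, -301, 107], [497, -304, 106], [495, -246, 103], [495, -298, 103], [495, -301, 105], [495, -304, 106], [495, -310, 102], [492, -243, 104], [492, -245, 104], [492, -248, 108], [492, -296, 98], [492, -298, 105], [492, -301, 103], [492, -304, 107], [489, -242, 106], [489, -246, 103], [489, -248, 108], [489, -267, 98], [489, -301, 101], [486, -234, 98], [486, -246, 98], [486, -248, 103], [486, -290, 98], [483, -276, 114], [480, -252, 97], [480, -270, 116], [480, -273, 121], [480, -276, 119], [480, -279, 117], [477, -237, 97], [477, -268, 107], [477, -270, 118], [477, -272, 126], [477, -276, 121], [477, -278, 121], [477, -281, 123], [474, -252, 98], [474, -268, 106], [474, -271, 112], [474, -273, 117], [474, -275, 122], [474, -278, 121], [471, -271, 107], [471, -273, 121], [471, -276, 118],
[... 1789 characters left out ...]
-274, 106], [444, -276, 105], [441, -276, 106], [439, -278, 105], [478, -267, 101], [476, -268, 100], [473, -271, 99], [471, -269, 101], [469, -275, 98], [446, -273, 104], [443, -272, 105], [441, -272, 105], [439, -277, 103], [494, -251, 104], [491, -248, 107], [488, -249, 107], [470, -270, 97], [448, -275, 99], [446, -274, 100], [443, -276, 99], [441, -275, 101], [492, -244, 106], [490, -244, 106], [487, -245, 107], [485, -248, 105], [443, -273, 98], [492, -243, 104], [489, -242, 105], [486, -239, 107], [485, -248, 102], [492, -242, 101], [489, -244, 100], [486, -241, 103], [485, -249, 98], [446, -264, 97], [491, -243, 97], [489, -242, 99], [486, -244, 98], [486, -241, 97], [438, -257, 97]]
```

View pics/c1.png

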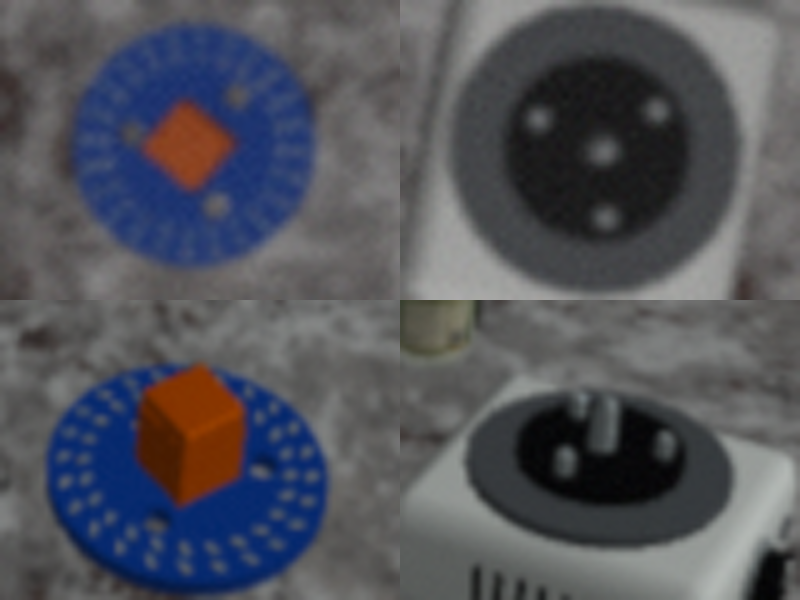

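Run:
```python
from h import *
from scipy.optimize import least_squares
t=np.load("top0.npz")["im"];s=np.load("side0.npz")["im"]
def blob(im,u,v,r=2.5,sgn=1):
    g=im.astype(float).mean(2) if sgn==1 else im[...,0].astype(float)*1.0
    for _ in range(8):
        vv,uu=np.mgrid[0:400,0:640];m=np.hypot(uu-u,vv-v)<r
        w=np.clip(g-np.percentile(g[m],25),0,None)*m;u,v=(w*uu).sum()/w.sum(),(w*vv).sum()/w.sum()
    return u,v
def fit(P,R):
    def f(p):
        a=p[2]+np.array([0,2,4])*np.pi/3
        Q=p[:2]+R*np.c_[np.cos(a),np.sin(a)]
        return (np.linalg.norm(P[:,None]-Q[None],axis=2).min(1)) if 0 else np.concatenate([P[i]-Q[np.linalg.norm(P[i]-Q,axis=1).argmin()] for i in range(len(P))])
    best=min((least_squares(f,[*P.mean(0),a]) for a in np.radians([0,30,60,90])),key=lambda r:r.cost)
    print("  centre",best.x[:2].round(4),"ang mod120",np.degrees(best.x[2])%120,"mod90",np.degrees(best.x[2])%90,"res mm",(best.fun*1e3).round(1))
def conv(x,y,c,r,w,h,ox,oy): k=w/400; return c-w//2+(x-ox)*k+ (k-1)/2, r-h//2+(y-oy)*k+(k-1)/2
for nm,im,cam,pts,args,hh in(
 ("holes",t,"top",[(236,97),(133,132),(216,207)],(274,244,64,48,0,0),.004),
 ("studs",t,"top",[(538,119),(657,111),(605,218)],(365,240,64,48,400,0),.102),
 ("studs side",s,"side",[(566,459),(578,403),(665,443)],(372,195,80,60,400,300),.099),
 ("spindle",t,"top",[(601,152)],(365,240,64,48,400,0),.115)):
    P=[]
    for q in pts:
        u,v=conv(*q,*args); b=blob(im,u,v,2.5,1 if nm!="holes" else 2)
        P.append(at_height(cam,b,hh)[:2]); print(nm,np.round((u,v),1),np.round(b,1),at_height(cam,(u,v),hh)[:2].round(4),P[-1].round(4))
    if len(P)>2: fit(np.array(P),.032); fit(np.array([at_height(cam,conv(*q,*args),hh)[:2] for q in pts]),.032)
```

```text
holes [279.3 235.1] [279.7 234.7] [ 0.4922 -0.0204] [ 0.4934 -0.0216]
holes [262.9 240.7] [269.7 243.3] [0.475  0.0308] [0.4666 0.0094]
holes [276.1 252.7] [276.3 252.4] [ 0.4375 -0.0108] [ 0.4384 -0.0112]
  centre [ 0.4661 -0.0078] ang mod120 82.45422011656535 mod90 82.45422011656535 res mm [  1.8   5.7  -3.7 -14.5   1.9   8.8]
  centre [ 4.682e-01 -1.000e-04] ang mod120 78.84422327702677 mod90 78.84422327702677 res mm [-0.1  0.7  0.6 -0.4 -0.5 -0.3]
studs [354.7 234.6] [354.7 234.6] [ 0.4901 -0.2476] [ 0.4902 -0.2477]
studs [373.7 233.3] [373.7 233.3] [ 0.4936 -0.3034] [ 0.4939 -0.3034]
studs [365.4 250.5] [365.5 250.5] [ 0.4439 -0.2784] [ 0.4438 -0.2786]
  centre [ 0.476  -0.2766] ang mod120 63.7040312570042 mod90 33.7040312570042 res mm [ 0.1  0.2  0.2 -0.2 -0.3  0. ]
  centre [ 0.4759 -0.2764] ang mod120 63.52994996255115 mod90 33.52994996255115 res mm [-0.1  0.2  0.1 -0.3 -0.   0.1]
studs side [364.8 196.4] [364.9 196.2] [ 0.4881 -0.2495] [ 0.4879 -0.2506]
studs side [367.2 185.2] [368.4 180.3] [ 0.4921 -0.3045] [ 0.4937 -0.3305]
studs side [384.6 193.2] [385. 193.] [ 0.4423 -0.2804] [ 0.4415 -0.2817]
  centre [ 0.4744 -0.2876] ang mod120 58.157683741665345 mod90 58.157683741665345 res mm [ -3.4   9.8   4.2 -14.7  -0.9   4.9]
  centre [ 0.4742 -0.2782] ang mod120 64.16378508712356 mod90 34.16378508712355 res mm [-0.  -0.2  0.   0.1  0.   0. ]
spindle [364.7 239.9] [365.2 239.8] [ 0.4744 -0.2754] [ 0.4746 -0.2768]
```

```bash
cat >> h.py <<'E'
def go(x,y,z,yaw,p=None):
    from scipy.spatial.transform import Rotation as R
    s=robot.get_state();A=R.from_quat(s["eef_rot"]).as_matrix()
    p=s["tcp_pos"] if p is None else np.array(p)
    y0=np.degrees(np.arctan2(A[1,1],A[0,1]))
    w=R.from_euler("z",(yaw-y0),degrees=True).as_rotvec()
    print("t",round(s["t"],2),"tcp",p.round(4),"yaw",round(y0,2),"tilt",A[:,2].round(3),"F",s["force"].round(1),"M",s["torque"].round(2),"-> rot",(A.T@w).round(4),"shift",(A.T@(np.array([x,y,z])-p)).round(4))
E
python3 -c "
from h import *
go(.4678,.0008,.12,49.3)"
```

```text
t 0.9 tcp [0.1506 0.5808 0.2377] yaw 75.46 tilt [ 0.  0. -1.] F [-1.2 -0.3  0.3] M [-0.03  0.04  0.02] -> rot [ 0.     -0.      0.4566] shift [-0.4526 -0.4818  0.1177]
```

Emit:
servo_tool:
  commands: [0, 0, 0.4566, -0.4526, -0.4818, 0.1177, 1, 0, 0, 0.4566, -0.4526, -0.4818, 0.1177, 1, 0, 0, 0.4566, -0.4526, -0.4818, 0.1177, 1, 0, 0, 0.4566, -0.4526, -0.4818, 0.1177, 1, 0, 0, 0.4566, -0.4526, -0.4818, 0.1177, 1, 0, 0, 0.4566, -0.4526, -0.4818, 0.1177, 1, 0, 0, 0.4566, -0.4526, -0.4818, 0.1177, 1, 0, 0, 0.4566, -0.4526, -0.4818, 0.1177, 1, 0, 0, 0.4566, -0.4526, -0.4818, 0.1177, 1, 0, 0, 0.4566, -0.4526, -0.4818, 0.1177, 1]
  force: 10

```text
t: 2.15
tcp_pos: [0.4468, 0.0389, 0.1283]
eef_rot: [0.348, 0.938, 0.0, 0.001]
force: [0.2, 0.8, 1.1]
finger_gap: 0.999
finger_force: 0.0
```

```bash
python3 -c "
from h import *
go(.4678,.0008,.033,49.3)"
```

```text
t 2.15 tcp [0.4468 0.0389 0.1283] yaw 49.28 tilt [ 0.002  0.    -1.   ] F [0.2 0.8 1.1] M [-0.02 -0.    0.03] -> rot [-0.      0.     -0.0003] shift [-0.0407 -0.0153  0.0953]
```

Emit:
servo_tool:
  commands: [0, 0, 0, -0.0407, -0.0153, 0.03, 1, 0, 0, 0, -0.0407, -0.0153, 0.03, 1, 0, 0, 0, -0.0407, -0.0153, 0.03, 1]

```text
t: 2.52
tcp_pos: [0.4665, 0.0031, 0.0983]
eef_rot: [0.348, 0.937, 0.0, -0.0]
force: [0.3, -0.2, 0.8]
finger_gap: 0.998
finger_force: 0.0
```

```bash
python3 -c "
from h import *
go(.4678,.0008,.033,49.3)"
```

```text
t 2.52 tcp [0.4665 0.0031 0.0983] yaw 49.26 tilt [-0.  0. -1.] F [ 0.3 -0.2  0.8] M [-0.04  0.02 -0.01] -> rot [ 0.      0.     -0.0008] shift [-0.0025 -0.0009  0.0653]
```

Emit:
servo_tool:
  commands: [0, 0, 0, -0.0025, -0.0009, 0.03, 1, 0, 0, 0, -0.0025, -0.0009, 0.06, 1, 0, 0, 0, -0.0025, -0.0009, 0.065, 1, 0, 0, 0, -0.0025, -0.0009, 0.065, 1]

```text
t: 3.02
tcp_pos: [0.4684, 0.0012, 0.0341]
eef_rot: [0.347, 0.938, 0.0, 0.0]
force: [0.3, 1.0, 0.9]
finger_gap: 1.004
finger_force: 0.0
```

Emit:
servo_tool:
  commands: [0, 0, 0, 0, 0, 0, 0, 0, 0, 0, 0, 0, 0, 0, 0, 0, 0, 0, 0, 0, 0, 0, 0, 0, 0, 0, 0, 0, 0, 0, 0, 0, 0, 0, 0, 0, 0, 0, 0, 0, 0, 0, 0, 0, 0, 0, 0, 0, 0]
  force: 20

```text
t: 3.9
tcp_pos: [0.468, 0.0005, 0.033]
eef_rot: [0.348, 0.938, 0.0, -0.0]
force: [0.7, 0.6, -0.3]
finger_gap: 0.343
finger_force: 20.0
```

```bash
python3 -c "
from h import *
go(.4678,.0008,.18,34)
go(.476,-.2774,.18,33.9)"
```

```text
t 3.9 tcp [0.468  0.0005 0.033 ] yaw 49.3 tilt [-0.  0. -1.] F [ 0.7  0.6 -0.3] M [-0.03  0.01  0.01] -> rot [-0.    -0.     0.267] shift [ 4.00e-04  1.00e-04 -1.47e-01]
t 3.9 tcp [0.468  0.0005 0.033 ] yaw 49.3 tilt [-0.  0. -1.] F [ 0.7  0.6 -0.3] M [-0.03  0.01  0.01] -> rot [-0.     -0.      0.2687] shift [-0.1873 -0.2054 -0.147 ]
```

Emit:
servo_tool:
  commands: [0, 0, 0, 0, 0, -0.05, 0, 0, 0, 0, 0, 0, -0.1, 0, 0, 0, 0.1, -0.04, -0.04, -0.147, 0, 0, 0, 0.2687, -0.08, -0.09, -0.147, 0, 0, 0, 0.2687, -0.12, -0.13, -0.147, 0, 0, 0, 0.2687, -0.155, -0.17, -0.147, 0, 0, 0, 0.2687, -0.18, -0.195, -0.147, 0, 0, 0, 0.2687, -0.1873, -0.2054, -0.147, 0, 0, 0, 0.2687, -0.1873, -0.2054, -0.147, 0, 0, 0, 0.2687, -0.1873, -0.2054, -0.147, 0]

```text
t: 5.15
tcp_pos: [0.4761, -0.2761, 0.1798]
eef_rot: [0.47, 0.883, 0.0, -0.0]
force: [0.2, 0.6, -1.5]
finger_gap: 0.347
finger_force: 20.0
```

Run:
```python
from h import *
go(.476,-.2774,.147,33.7)
o=[]
for c in("top","side"):
    im,d=vision.get_image(c); np.savez(f"{c}1.npz",im=im,d=d);C=cloud(c,d)
    b=(im[...,2].astype(int)-im[...,0]>40)&(d>0)
    P=C[b]; P=P[(abs(P[:,0]-.476)<.09)&(abs(P[:,1]+.277)<.09)]
    top=P[P[:,2]>.145]
    print(c,len(P),np.percentile(P,[2,50,98],axis=0).round(3).tolist())
    from scipy.optimize import least_squares
    # blue silhouette: contour pixels projected to disc top height
    n,l,st,ce=cv2.connectedComponentsWithStats(b.astype(np.uint8)); i=1+st[1:,4].argmax(); print(st[i],ce[i])
    u,v=st[i][0]+st[i][2]/2,st[i][1]+st[i][3]/2
    cr=cv2.resize(im[int(v)-36:int(v)+36,int(u)-48:int(u)+48],(400,300),interpolation=cv2.INTER_CUBIC);o.append(cr)
cv2.imwrite("pics/c2.png",np.hstack(o)[...,::-1])
```

```text
t 5.15 tcp [ 0.4761 -0.2761  0.1798] yaw 33.96 tilt [-0.     0.001 -1.   ] F [ 0.2  0.6 -1.5] M [-0.03  0.03 -0.04] -> rot [-0.     -0.      0.0045] shift [-0.0011 -0.0008  0.0328]
top 201 [[0.418, -0.279, 0.151], [0.44, -0.254, 0.156], [0.507, -0.218, 0.366]]
[353 244  17  17 158] [360.77848101 253.56962025]
side 726 [[0.419, -0.312, 0.15], [0.467, -0.253, 0.157], [0.528, -0.216, 0.16]]
[351 163  48  26 732] [374.48907104 177.10245902]
```

View pics/c2.png

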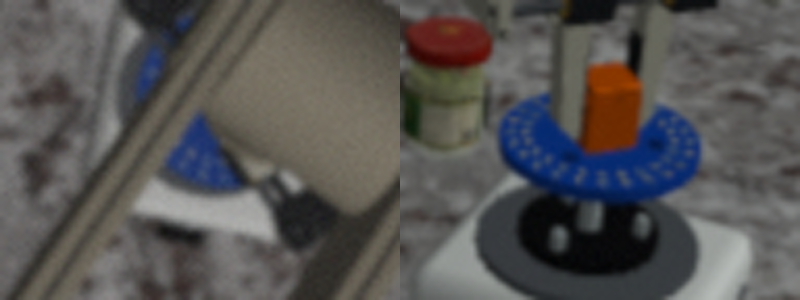

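Emit:
servo_tool:
  commands: [0, 0, 0, 0, 0, 0.01, 0, 0, 0, 0, 0, 0, 0.02, 0, 0, 0, 0, 0, 0, 0.027, 0, 0, 0, 0, 0, 0, 0.032, 0, 0, 0, 0, 0, 0, 0.037, 0, 0, 0, 0, 0, 0, 0.037, 0, 0, 0, 0, 0, 0, 0.037, 0]

```text
t: 6.12
tcp_pos: [0.4761, -0.2774, 0.1432]
eef_rot: [0.47, 0.883, 0.0, 0.0]
force: [-0.2, 1.1, -2.4]
finger_gap: 0.342
finger_force: 20.0
```

Run:
```python
from h import *
go(.476,-.2774,.143,33.9)
im,d=vision.get_image("side")
cv2.imwrite("pics/c3.png",cv2.resize(im[150:222,327:423],(800,600),interpolation=cv2.INTER_CUBIC)[...,::-1])
go(.476,-.2774,.143,33.9)
```

```text
t 6.12 tcp [ 0.4761 -0.2774  0.1432] yaw 33.9 tilt [ 0.  0. -1.] F [-0.2  1.1 -2.4] M [0.12 0.05 0.01] -> rot [-0.     -0.      0.0001] shift [ 0.     -0.0001  0.0002]
t 6.17 tcp [ 0.4761 -0.2774  0.1433] yaw 33.9 tilt [ 0.  0. -1.] F [ 1.   0.6 -0.9] M [0.14 0.02 0.  ] -> rot [ 0. -0.  0.] shift [ 0.0001 -0.0001  0.0003]
```

View pics/c3.png

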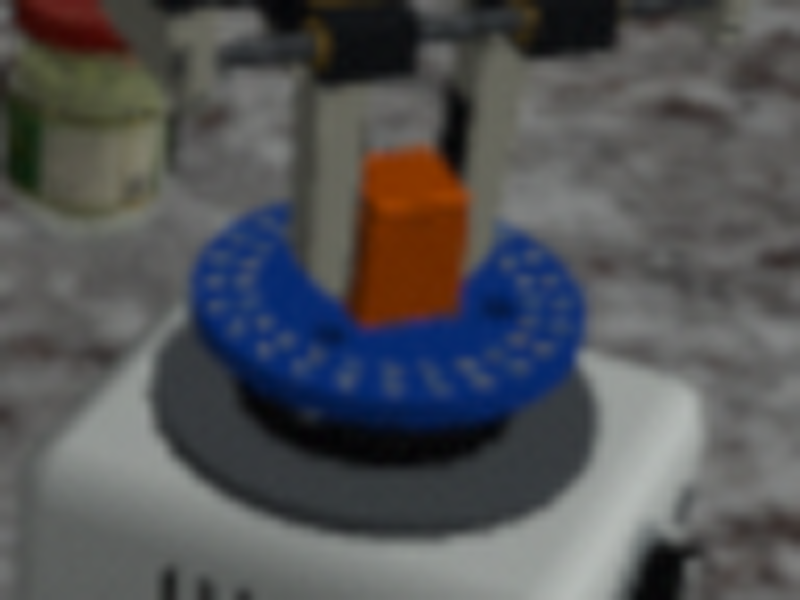

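Emit:
servo_tool:
  commands: [0, 0, 0, 0, 0, 0.003, 0, 0, 0, 0, 0, 0, 0.006, 0, 0, 0, 0, 0, 0, 0.007, 0, 0, 0, 0, 0, 0, 0.008, 0, 0, 0, 0, 0, 0, 0.009, 0, 0, 0, 0, 0, 0, 0.009, 0]

```text
t: 6.92
tcp_pos: [0.4761, -0.2773, 0.134]
eef_rot: [0.47, 0.883, 0.0, 0.0]
force: [0.6, 2.3, -1.3]
finger_gap: 0.337
finger_force: 20.0
```

```bash
python3 -c "
from h import *
go(.476,-.2774,.134,33.9)"
```

```text
t 6.92 tcp [ 0.4761 -0.2773  0.134 ] yaw 33.9 tilt [ 0.  0. -1.] F [ 0.6  2.3 -1.3] M [ 0.31 -0.24 -0.01] -> rot [-0.     -0.      0.0001] shift [ 0.     -0.0001  0.    ]
```

Emit:
servo_tool:
  commands: [0, 0, 0, 0.0004, 0.0003, 0, 0, 0, 0, 0, 0.0004, 0.0003, 0.001, 0, 0, 0, 0, 0.0004, 0.0003, 0.002, 0, 0, 0, 0, 0.0004, 0.0003, 0.003, 0, 0, 0, 0, 0.0004, 0.0003, 0.004, 0, 0, 0, 0, 0.0004, 0.0003, 0.004, 0]

```text
t: 7.68
tcp_pos: [0.4759, -0.2769, 0.1299]
eef_rot: [0.47, 0.883, -0.0, -0.0]
force: [0.7, -0.4, -1.8]
finger_gap: 0.346
finger_force: 20.0
```

```bash
python3 -c "
from h import *
go(.476,-.2774,.134,33.9)"
```

```text
t 7.67 tcp [ 0.4759 -0.2769  0.1299] yaw 33.9 tilt [-0.  0. -1.] F [ 0.7 -0.4 -1.8] M [-0.07 -0.01 -0.01] -> rot [ 0. -0. -0.] shift [-0.0005 -0.0002 -0.0041]
```

Emit:
servo_tool:
  commands: [0, 0, 0, 0, 0, 0.001, 0, 0, 0, 0, 0, 0, 0.002, 0, 0, 0, 0, 0, 0, 0.003, 0, 0, 0, 0, 0, 0, 0.004, 0, 0, 0, 0, 0, 0, 0.005, 0, 0, 0, 0, 0, 0, 0.0055, 0, 0, 0, 0, 0, 0, 0.0055, 0]

```text
t: 8.55
tcp_pos: [0.4761, -0.2769, 0.1248]
eef_rot: [0.47, 0.883, -0.0, 0.0]
force: [-1.1, 0.5, 1.8]
finger_gap: 0.346
finger_force: 20.0
```

```bash
python3 -c "
from h import *
go(.476,-.2774,.134,33.9)
vision.get_image('side')
go(.476,-.2774,.134,33.9)"
```

```text
t 8.55 tcp [ 0.4761 -0.2769  0.1248] yaw 33.9 tilt [ 0. -0. -1.] F [-1.1  0.5  1.8] M [ 0.16  0.37 -0.02] -> rot [0. 0. 0.] shift [-0.0003 -0.0003 -0.0092]
t 8.6 tcp [ 0.4761 -0.2769  0.1248] yaw 33.9 tilt [ 0. -0. -1.] F [-1.7  0.7  1.5] M [ 0.13  0.3  -0.01] -> rot [0. 0. 0.] shift [-0.0003 -0.0003 -0.0092]
```

Emit:
servo_tool:
  commands: [0, 0, 0, 0, 0, 0.0005, 0, 0, 0, 0, 0, 0, 0.001, 0, 0, 0, 0, 0, 0, 0.0015, 0, 0, 0, 0, 0, 0, 0.0015, 0]

```text
t: 9.1
tcp_pos: [0.4761, -0.2769, 0.1232]
eef_rot: [0.47, 0.883, -0.0, 0.0]
force: [-2.2, 1.6, 4.5]
finger_gap: 0.339
finger_force: 20.0
```

Emit:
servo_tool:
  commands: [0, 0, 0, 0, 0, -0.0015, 0, 0, 0, 0, 0, 0, -0.0015, 0, 0, 0, 0, 0, 0, -0.0015, 0.4, 0, 0, 0, 0, 0, -0.0015, 0.55, 0, 0, 0, 0, 0, -0.0015, 0.7, 0, 0, 0, 0, 0, -0.0015, 0.85, 0, 0, 0, 0, 0, -0.0015, 0.85, 0, 0, 0, 0, 0, -0.0015, 0.85]

```text
t: 10.1
tcp_pos: [0.4761, -0.2769, 0.1246]
eef_rot: [0.47, 0.883, 0.0, 0.0]
force: [-0.1, 0.6, 0.2]
finger_gap: 0.841
finger_force: 0.0
```

Run:
```python
from h import *
im,d=vision.get_image("side")
cv2.imwrite("pics/c4.png",cv2.resize(im[150:222,327:423],(800,600),interpolation=cv2.INTER_CUBIC)[...,::-1])
go(.476,-.2774,.3,33.9)
```

```text
t 10.15 tcp [ 0.4761 -0.2769  0.1246] yaw 33.9 tilt [-0.  0. -1.] F [ 0.1  0.2 -0.4] M [-0.08  0.05 -0.01] -> rot [-0.      0.      0.0001] shift [-0.0004 -0.0003 -0.1754]
```

View pics/c4.png

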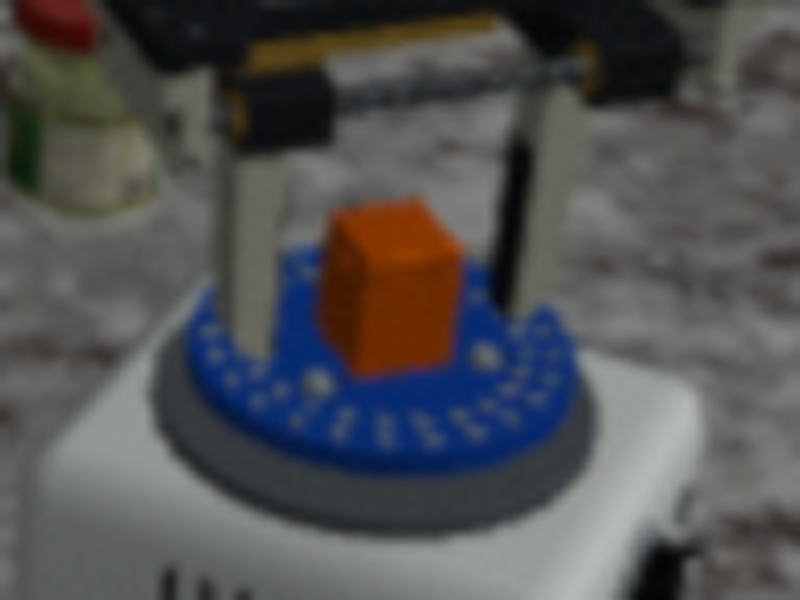

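The disc sits flat, and stud tips show through its holes at about (318,383) and (487,357). I'm backing off now and will check it.

Emit:
servo_tool:
  commands: [0, 0, 0, 0, 0, -0.02, 0.85, 0, 0, 0, 0, 0, -0.06, 0.85, 0, 0, 0, 0, 0, -0.12, 0.85, 0, 0, 0, 0, 0, -0.17, 0.85, 0, 0, 0, 0.05, 0.05, -0.17, 0.85, 0, 0, 0, 0.09, 0.09, -0.17, 0.85, 0, 0, 0, 0.13, 0.13, -0.17, 0.85, 0, 0, 0, 0.17, 0.17, -0.17, 0.85, 0, 0, 0, 0.17, 0.17, -0.17, 0.85, 0, 0, 0, 0.17, 0.17, -0.17, 0.85]

```text
t: 11.4
tcp_pos: [0.5225, -0.0412, 0.2957]
eef_rot: [0.47, 0.883, -0.0, 0.001]
force: [-0.9, -1.0, 0.0]
finger_gap: 0.852
finger_force: 0.0
```

Run:
```python
from h import *
o=[]
for c,(u,v) in(("top",(365,241)),("side",(372,195))):
    im,d=vision.get_image(c);C=cloud(c,d)
    o.append(cv2.resize(im[v-30:v+30,u-40:u+40],(400,300),interpolation=cv2.INTER_CUBIC))
    b=(im[...,2].astype(int)-im[...,0]>40)&(d>0)&(abs(C[...,0]-.476)<.08)&(abs(C[...,1]+.277)<.08)
    P=C[b];k=np.c_[P[:,:2],np.ones(len(P))];print(c,len(P),P.mean(0).round(4),np.linalg.lstsq(k,P[:,2],rcond=None)[0].round(3))
    for q in("spice_jar","jigger","jar"):
        m=finder.masks_of(q,c)
        if m: print(q,np.round(m[0]["bbox"]))
cv2.imwrite("pics/c5.png",np.hstack(o)[...,::-1])
go(.476,-.2774,.3,33.9)
```

```text
top 1112 [ 0.4758 -0.2771  0.1007] [-0.002  0.007  0.104]
spice_jar [290. 171.  18.  15.]
jigger [363. 241.  64.  72.]
jar [432. 192.  31.  29.]
side 765 [ 0.4714 -0.2587  0.102 ] [ 0.012 -0.024  0.09 ]
spice_jar [264. 242.  19.  49.]
jigger [244. 338.  29.  53.]
jar [339. 160.  22.  43.]
t 11.8 tcp [ 0.5223 -0.0417  0.2946] yaw 33.83 tilt [-0. -0. -1.] F [ 1.2 -0.8 -0.3] M [-0.07  0.02 -0.01] -> rot [ 0.     -0.     -0.0013] shift [-0.17   -0.1696 -0.0054]
```

View pics/c5.png

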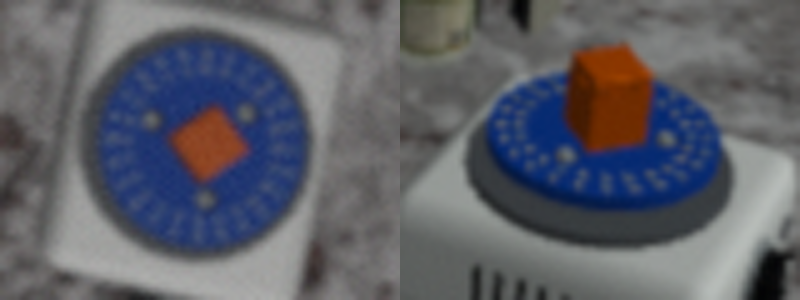

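The top view shows studs in all three holes at (150,119), (246,114) and (205,199). The disc is level with its top at about 0.100 m, and the side view shows the jars and jigger where they were.

```bash
python3 -c "
from rig import robot
print(robot.hand_in())"
```

```text
the job is handed in; nothing more can be done
None
```

The disc is fully home on the drive, with all three studs through its holes and pressed down at about 6 N at most. It has been released, the bystanders look undisturbed, and the job was handed in at about 12 s.

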